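# Turn the meringue tray in the garnish dryer

### The arm

A 6-joint arm with a two-finger parallel gripper is mounted at the origin on the work surface. World frame = base frame: x ahead of the robot, y to its left, z up, the work surface at z = 0. Lengths are in m, angles in degrees, forces in N, time in s.
With the tool pointing down it reaches from about 0.3 to 0.75 m from the base axis. Payload 8.5 kg.
Tool frame: the origin (TCP) lies at the very end of the fingers, on their centre line; the grasp point (between the pads) lies 19 mm behind it (hold_point_z is the distance from the TCP to the grasp point, in m); z points along the fingers, y is the direction in which the jaws open and shut (so a half turn about z gives the same grasp; the last joint's range is limited). The gripper opens to 85 mm and grips with 20 to 120 N. Pads are 22 mm wide; open, the fingers measure 114 mm over their backs; the gripper's body (76 mm by 85 mm) begins 54 mm behind the grasp point. The pads swing forward as they close: fully open they stand 13 mm farther back than shut.
Start: joints at [60.43, 21.807, 74.336, -0, 83.858, -12.336], TCP at [0.163, 0.525, 0.231] pointing down, gripper open.
Joint ranges: [-178.18, 178.18], [-50.72, 133.34], [12.68, 142.11], [-81.47, 261.47], [9.98, 163.14], [-165.26, 165.26]. Speed limits (degrees/s): [136.94, 136.94, 180, 180, 180, 180].

### API

Orientations are given as a 3x3 rotation matrix whose columns are the frame's x, y, z axes.
In Python, from rig import observe, get_image, close_job, hold_point_z gives the robot as it stands. The module is installed in compiled form; this text tells all that it offers.
- The arm moves only by the tool jog_arm, never from a script. Its arguments are lists of equal length, an entry for each row: "travel": the shift along the world's x, y, z in m, a list of three; "dr": the turn, a rotation vector about the world's x, y, z in rad, a list of three. In form: {"travel": [[x, y, z], ...], "dr": [[rx, ry, rz], ...]}. A call has 1 to 20 rows; each row shifts and turns the commanded pose from where the row before left it; what a row does not reach is not made up. A row lasts 1/12 s, in which the tool goes at most 41.7 mm and 7.16 degrees, less where a joint would pass 70% of its speed; a pose out of reach is approached as far as the arm can. A call with a gripper value outside its range is refused whole. "jaw" is the finger opening in m, from 0 to 0.0854, set as the call begins (left out, the last holds). The fingers move at their own pace and stop on an object; "newtons" is the grip in N (left out, the last holds). Time passes only in rows, so rows that do not move let the fingers close. It gives the time, the measured TCP pose, the force and the opening at its end, in the units of the state.
- observe(): the state, without advancing time (a new reading comes with each control period).
- get_image(name): name is "scene" or "top" or "wrist"; returns a dict with "color" (384x512x3 uint8, red, green, blue), "fovy" (degrees; the focal length in pixels is half the picture's height over the tangent of half this angle, whatever the lens; pixels are square), "cx", "cy" (the principal point, pixels), "R" (3x3) and "t" (3): a world point X has camera coordinates R X + t. Camera axes: x right, y down, z forward; pixel columns grow to the right and rows downward; lengths in m; the calibration is good to about 2 mm. A picture is of the moment at which its call begins. There is no depth.
- close_job(): hands the job in, once; it reports no verdict.
The state is a dict: "time_s": time; "q": joint angles; "qvel": joint speeds; "joint_efforts": joint torques, N m; "position": TCP position; "tool_rot": TCP orientation; "ft_force": force on the tool from outside, world axes, zero at the start; "wrist_torque": the same for the moment, N m; "grip_width": finger opening in m.
Only numpy, scipy, OpenCV 4.12 (cv2) and the standard library are available. Lean on these libraries where they do the work, as an engineer would, in place of code of your own. Each camera call takes 0.05 s, during which the arm holds its last target.

### The job

The meringues at the orange end of the tray are done and those at the blue end are still pale: slide the tray right out of the dryer, keep it level, turn it end for end and slide it back in fully home, so that the orange end now sticks out of the mouth. Only then turn the red heat dial anticlockwise to its stop, and leave the bowl, the punnet, the pan and the glass where they are.

Things in the scene. Friction and masses are not known exactly. Their poses are not given: they have to be found in the camera images.
- dryer: Fixed steel dryer, a low sleeve. Origin: on worktop under the mouth's centre; x points into the sleeve, z up. Sleeve: x 0 to an end stop at 115 mm; inside 68 wide, floor 5 and clear roof's underside 49 mm above worktop; outside 82 wide, 53 high. The floor goes on as a ledge, 54 wide, 5 high, out to x = -45. x 115 to 200: control block, 53 high, with the heat dial on top.
- tray_center (a point): Centre (half-way up) of the loose open tray, 0.2 to 0.41 kg, 160 x 62 x 38 mm high; x along it to the orange end, z up. Meringues fixed in it stay below its rim. Starts in the sleeve, orange end at the back, blue end sticking out 46 to 54 mm. Against the stop 45 mm stick out, centre at dryer x = 35 mm, 24 mm above worktop. Play in the sleeve: 3 mm each side, 6 mm above.
- tray_orange_end (a point): Middle of the outer face of the tray's orange end wall (toasted meringues; orange also over the last 16 mm of its side walls), half-way up, 80 mm from the tray's centre.
- tray_blue_end (a point): Middle of the outer face of the tray's blue end wall (pale meringues; blue also over the last 16 mm of its side walls), half-way up, 80 mm from the tray's centre.
- heat_dial (a joint): Angle of the red heat dial, rad: 0 at its anticlockwise end stop (heat off: the line on its bar points at a white dot on the side of the sleeve's mouth), growing to 4.2 clockwise seen from above. Light friction; it stays where it is left.
- heat_dial_grip (a point): On the dial's vertical axis at grip height, 90 mm above worktop, dryer x = 160 mm. Grip bar: 42 mm long, 14 wide, upright faces from 67 to 97 mm above worktop; this point's x runs along the bar and turns with it (parallel to the dryer's x at joint value 0). Under it a disc of 44 mm diameter and a base of 68 mm diameter whose top is at 59 mm.
- bowl_base (a point): Bystander: cream bowl, 124 mm across, 55 mm high. Centre of its underside, on the worktop.
- punnet_base (a point): Bystander: black punnet of red currants, 100 x 75 mm, about 50 mm high. Centre of its underside, on the worktop.
- steel_pan_base (a point): Bystander: small steel pan of caramel with a spoon standing in it, 116 x 104 mm, 60 mm high, spoon to 98 mm. Centre of its underside, on the worktop.
- dessert_glass_base (a point): Bystander: stemmed dessert glass, 88 mm across, 111 mm high. Centre of its underside, on the worktop.
Mind the look-alikes: they are no part of the job. What is shaped like the part that bears tray_center but brown or purple is not meant.

How it is judged:
By the outcome, as a careful person would: the job done as asked, in the order asked, and still so for the second after the job is handed in, with the robot touching nothing.
It also fails if it takes over 72 s, if anything falls off the work surface, if the arm or the gripper's body presses on something with over 40 N, if the wrist force passes 120 N, or if a joint passes its speed limit or range.

## Working session

There is one attempt and no reset: what is moved stays moved. The work goes in short steps, Python scripts to look and compute and a tool call to move; the robot and the scene stay as the last step left them, time stands still between calls to the robot, and variables do not carry over. Pictures are saved under pics/ and viewed, and the job is handed in when it is done.

Besides the shell and the picture viewer there is one more tool, called after "Call:" as name(argument=value, ...), one argument or row to a line, values as JSON. jog_arm: Moves the arm, as the interface text tells. Its arguments: {"type":"object","properties":{"travel":{"type":"array"},"dr":{"type":"array"},"jaw":{"type":"number"},"newtons":{"type":"number"}},"required":["travel","dr"]}

```bash
mkdir -p pics; cat > h.py <<'E'
import numpy as np, cv2
from rig import observe, get_image, close_job, hold_point_z
def snap(n,f,crop=None,s=1):
    d=get_image(n); im=d["color"][:,:,::-1].copy()
    np.savez(f'pics/{f}.npz',**{k:np.array(v) for k,v in d.items()})
    if crop:
        a,b,c,e=crop; im=im[b:e,a:c]
    if s!=1: im=cv2.resize(im,None,fx=s,fy=s,interpolation=cv2.INTER_CUBIC)
    cv2.imwrite(f'pics/{f}.png',im); return d
def load(f): return dict(np.load(f'pics/{f}.npz'))
def crop(f,g,c,s):
    im=load(f)["color"][:,:,::-1]; a,b,cc,e=c
    cv2.imwrite(f'pics/{g}.png',cv2.resize(im[b:e,a:cc],None,fx=s,fy=s,interpolation=cv2.INTER_CUBIC))
def foc(d): return d["color"].shape[0]/2/np.tan(np.radians(float(d["fovy"]))/2)
def ray(d,u,v,z):
    f=foc(d); r=np.array([(u-d["cx"])/f,(v-d["cy"])/f,1.]); R=np.array(d["R"]);t=np.array(d["t"])
    o=-R.T@t; w=R.T@r; return o+w*(z-o[2])/w[2]
def proj(d,X):
    c=np.array(d["R"])@np.array(X)+np.array(d["t"]); f=foc(d); return np.array([d["cx"]+f*c[0]/c[2],d["cy"]+f*c[1]/c[2]])
E
python3 - <<'E'
from h import *
for n in("scene","top","wrist"):
    d=snap(n,n+"0"); print(n,d["fovy"],d["cx"],d["cy"],-np.array(d["R"]).T@d["t"])
s=observe(); print(s, hold_point_z)
E
```

```text
scene 55.75944993628514 247.3814129064179 187.44374842902675 [1.53076668 0.0231525  0.70082683]
top 45.42280456645594 249.89962741968628 189.51430241677045 [0.35290572 0.00305927 1.40941134]
wrist 58.41408559678684 258.2172857825503 188.57015951418674 [0.09074063 0.54629299 0.37217159]
{'time_s': 0.15, 'q': array([ 6.04285064e+01,  2.18334948e+01,  7.43700799e+01, -1.71152541e-03,
        8.38588173e+01, -1.23363965e+01]), 'qvel': array([ 0.02534675, -0.12032108, -0.1123221 , -0.04118196, -0.03524799,
       -0.03749614]), 'joint_efforts': array([ 2.55756378e-03, -4.48623312e+01, -2.31346285e+01, -1.89310399e-04,
        3.80482568e-03,  5.05636638e-05]), 'position': array([0.16287012, 0.52511098, 0.23086841]), 'tool_rot': array([[-9.55097943e-01,  2.96289819e-01, -5.11573484e-04],
       [ 2.96290190e-01,  9.55097481e-01, -9.61758237e-04],
       [ 2.03643372e-04, -1.07014752e-03, -9.99999407e-01]]), 'ft_force': array([ 0.40198889, -0.26576422,  0.36076293]), 'wrist_torque': array([-0.01648805,  0.02576691,  0.0214589 ]), 'grip_width': 0.08514774813124788} 0.0187
```

View pics/scene0.png

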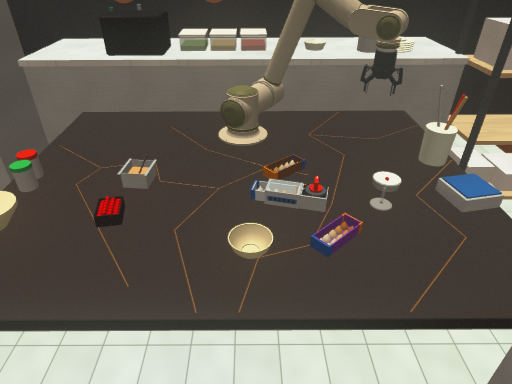

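View pics/top0.png

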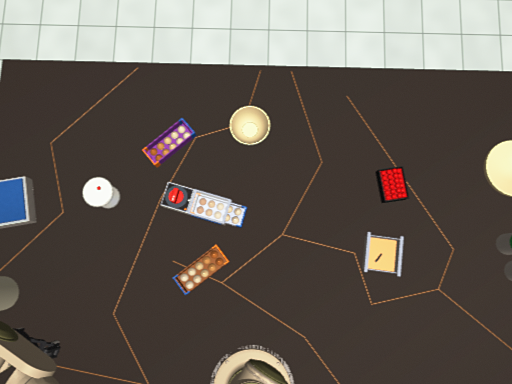

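View pics/wrist0.png

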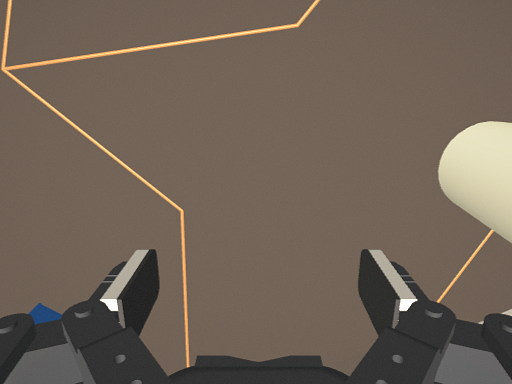

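```bash
python3 - <<'E'
from h import *
crop("top0","top0c",(140,170,260,310),6)
crop("scene0","scene0c",(230,150,380,260),5)
E
```

```text
(no output)
```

View pics/top0c.png

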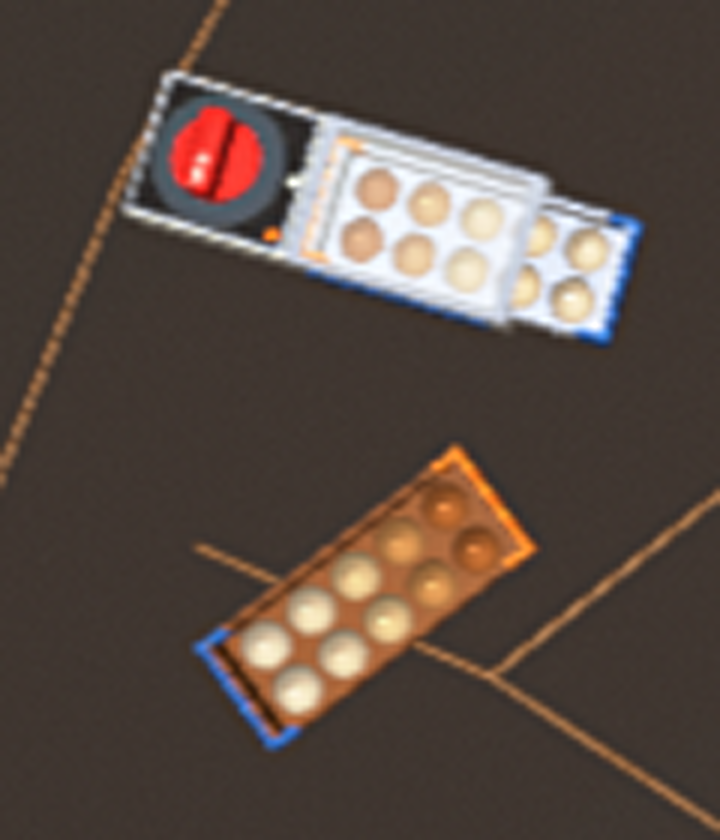

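View pics/scene0c.png

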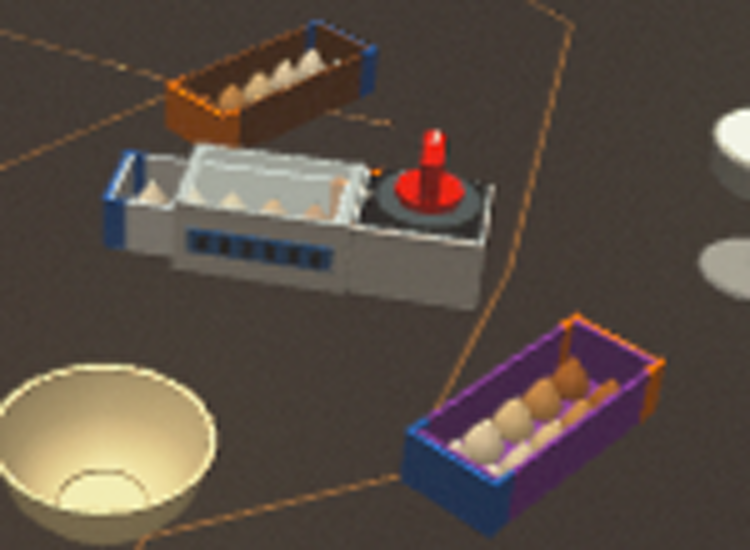

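```bash
cat > fit.py <<'E'
from h import *
from scipy.optimize import least_squares
T=load("top0");S=load("scene0")
def c(x,y,s,a,b): return np.array([(x+.5)/s-.5+a,(y+.5)/s-.5+b])
W=lambda p,X: np.array([p[0]+np.cos(p[2])*X[0]-np.sin(p[2])*X[1],p[1]+np.sin(p[2])*X[0]+np.cos(p[2])*X[1],X[2]])
t=lambda x,y:(T,c(x,y,6,140,170)); s=lambda x,y:(S,c(x,y,5,230,150))
# dryer x into sleeve = world +y-ish ; dryer y (left) = world -x-ish
obs=[((.2,-.041,.053),t(172,72)),((.2,.041,.053),t(127,210)),((0,-.041,.053),t(548,180)),((0,.041,.053),t(505,328)),
 ((.2,-.041,.053),s(488,243)),((.2,-.041,0),s(474,306)),((0,-.041,.053),s(176,208)),((0,-.041,0),s(173,266)),((0,.041,.053),s(200,145)),((.16,0,.097),s(433,132))]
f=lambda p:np.concatenate([proj(d,W(p,X))-uv for X,(d,uv) in obs])
r=least_squares(f,[.42,.05,1.4],loss='soft_l1'); print(r.x,np.degrees(r.x[2])); print(f(r.x).reshape(-1,2).round(1))
E
python3 - <<'E'
from fit import *
p=r.x
for X in [(-.05,0,.043),(.16,0,.09),(-.2,0,.04)]: print(X,W(p,X).round(4))
for n,u,v,z in [("bowl",250,126,.055),("punnet",392,185,.05),("pan",384,254,.06),("glass",98,192,.111)]: print(n,ray(T,u,v,z).round(3))
for u,v in [(456,450),(536,550),(200,650),(272,745)]: print(ray(T,*c(u,v,6,140,170),.038).round(3))
for u,v in [(186,119),(197,131),(143,152),(154,166)]: print(ray(T,u,v,.038).round(3))
for u,v in [(638,220),(608,338)]: print('blue',ray(T,*c(u,v,6,140,170),.043).round(4))
E
```

```text
[0.5079215  0.08459616 1.32773852] 76.07381346505915
[[-1.  -0.5]
 [-1.7  2.6]
 [ 0.2 -0.9]
 [-0.3  0.8]
 [-0.6  0.2]
 [ 0.4  1.2]
 [-0.8 -0.9]
 [-0.5  0.8]
 [-0.7 -1.1]
 [ 0.   2.2]]
(-0.05, 0, 0.043) [0.4959 0.0361 0.043 ]
(0.16, 0, 0.09) [0.5464 0.2399 0.09  ]
(-0.2, 0, 0.04) [ 0.4598 -0.1095  0.04  ]
bowl [0.774 0.025 0.055]
punnet [ 0.603 -0.407  0.05 ]
pan [ 0.396 -0.376  0.06 ]
glass [0.548 0.455 0.111]
[0.411 0.117 0.038]
[0.363 0.075 0.038]
[0.31  0.238 0.038]
[0.265 0.201 0.038]
[0.796 0.225 0.038]
[0.759 0.189 0.038]
[0.687 0.352 0.038]
[0.644 0.315 0.038]
blue [0.5273 0.03   0.043 ]
blue [0.4679 0.0431 0.043 ]
```

Call:
jog_arm(
  travel=[
    [0.0211,-0.0292,0],
    [0.0211,-0.0292,0],
    [0.0211,-0.0292,0],
    [0.0211,-0.0292,0],
    [0.0211,-0.0292,0],
    [0.0211,-0.0292,0],
    [0.0211,-0.0292,0],
    [0.0211,-0.0292,0],
    [0.0211,-0.0292,0],
    [0.0211,-0.0292,0],
    [0.0211,-0.0292,0],
    [0.0211,-0.0292,0],
    [0.0211,-0.0292,0],
    [0.0211,-0.0292,0],
    [0.0211,-0.0292,0],
    [0.0211,-0.0292,0],
    [0,0,0],
    [0,0,0],
  ],
  dr=[
    [0,0,-0.0946],
    [0,0,-0.0946],
    [0,0,-0.0946],
    [0,0,-0.0946],
    [0,0,-0.0946],
    [0,0,-0.0946],
    [0,0,-0.0946],
    [0,0,-0.0946],
    [0,0,-0.0946],
    [0,0,-0.0946],
    [0,0,-0.0946],
    [0,0,-0.0946],
    [0,0,-0.0946],
    [0,0,-0.0946],
    [0,0,-0.0946],
    [0,0,-0.0946],
    [0,0,0],
    [0,0,0],
  ],
)

```text
time_s: 1.65
position: [0.501, 0.0568, 0.2307]
tool_rot: [[0.244, 0.97, -0.001], [0.97, -0.244, 0.0], [-0.0, -0.001, -1.0]]
ft_force: [0.0, 0.6, -0.1]
grip_width: 0.0853
```

```bash
python3 - <<'E'
from h import *
d=snap("wrist","w1",None,1.5); s=observe(); print(s["position"],s["q"],np.degrees(np.arctan2(s["tool_rot"][1,0],s["tool_rot"][0,0])))
E
```

```text
[0.50036683 0.05785683 0.23090342] [-6.89926094e+00  1.72034395e+01  8.14775416e+01  9.89429903e-03
  8.13851369e+01  7.07434406e+00] 76.02490635783577
```

View pics/w1.png

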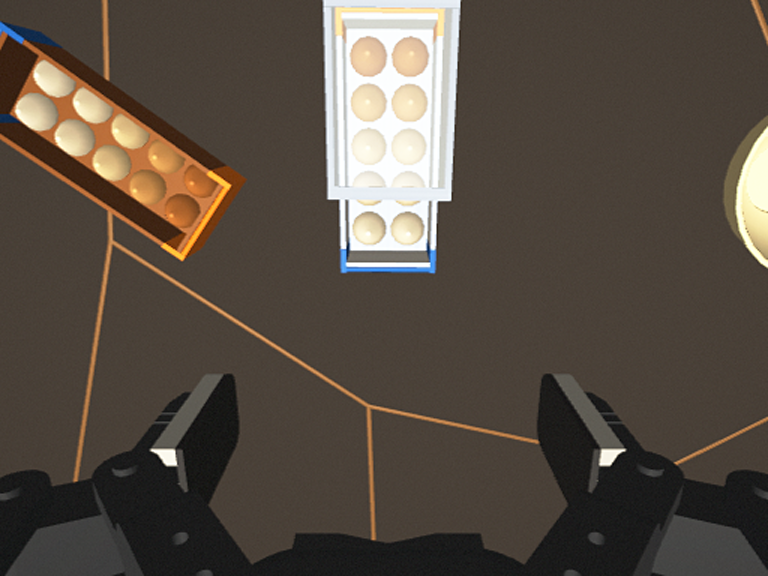

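```bash
python3 - <<'E'
from h import *
crop("w1","w1c",(205,0,325,190),4)
E
```

```text
(no output)
```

View pics/w1c.png

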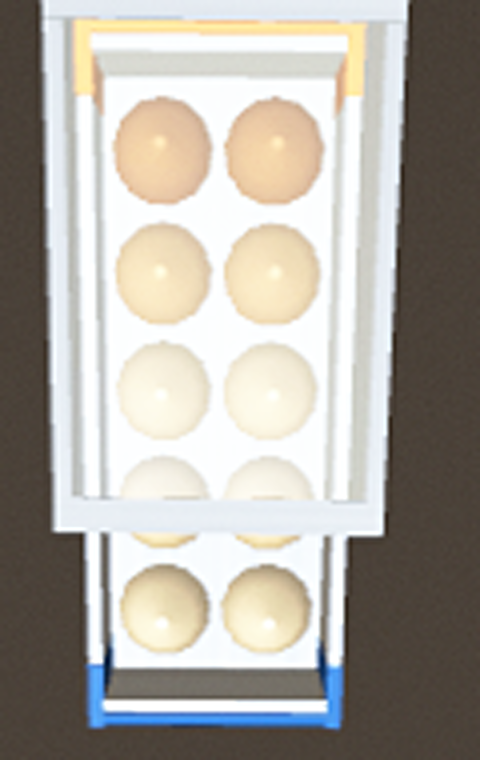

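```bash
python3 - <<'E'
from fit import *
d=load("w1")
k=lambda x,y:c(x,y,4,205,0)
P={n:ray(d,*k(x,y),z)[:2] for n,x,y,z in [("mL",54,533,.053),("mR",383,534,.053),("fL",42,16,.053),("fR",407,16,.053),("bL",90,727,.043),("bR",340,727,.043),("oL",76,22,.043),("oR",364,22,.043)]}
for n,v in P.items(): print(n,v.round(4))
m=(P["mL"]+P["mR"])/2; f=(P["fL"]+P["fR"])/2; b=(P["bL"]+P["bR"])/2; o=(P["oL"]+P["oR"])/2
a=lambda v:np.degrees(np.arctan2(v[1],v[0]))
print("mouth",m,"ang",a(f-m),a(P["mL"]-P["mR"])-90,np.linalg.norm(f-m),np.linalg.norm(P["mL"]-P["mR"]))
print("tray",(b+o)/2,"b",b,"ang",a(o-b),a(P["bL"]-P["bR"])-90,np.linalg.norm(o-b), np.linalg.norm(P["bL"]-P["bR"]))
u=(f-m)/np.linalg.norm(f-m); print("protr",(b-m)@u, r.x)
E
```

```text
[0.5079215  0.08459616 1.32773852] 76.07381346505915
[[-1.  -0.5]
 [-1.7  2.6]
 [ 0.2 -0.9]
 [-0.3  0.8]
 [-0.6  0.2]
 [ 0.4  1.2]
 [-0.8 -0.9]
 [-0.5  0.8]
 [-0.7 -1.1]
 [ 0.   2.2]]
mL [0.4721 0.0943]
mR [0.5459 0.0755]
fL [0.4994 0.1982]
fR [0.5732 0.1796]
bL [0.466  0.0447]
bR [0.5264 0.0295]
oL [0.5056 0.1974]
oR [0.5656 0.1823]
mouth [0.50900092 0.08489944] ang 75.29614995692368 75.74633422846605 0.10750478348998022 0.07617115996211558
tray [0.51588435 0.11350198] b [0.49616824 0.03712006] ang 75.52644007186592 75.93093866336173 0.15777099073371303 0.06228231302469717
protr -0.04947186785638039 [0.5079215  0.08459616 1.32773852]
```

Call:
jog_arm(
  travel=[
    [0.0014,0.0006,-0.027],
    [0,0,-0.027],
    [0,0,-0.027],
    [0,0,-0.027],
    [0,0,-0.027],
    [0,0,-0.027],
    [0,0,-0.027],
    [0,0,-0.02],
    [0,0,-0.008],
    [0,0,0],
    [0,0,0],
  ],
  dr=[
    [0,0,-0.005],
    [0,0,0],
    [0,0,0],
    [0,0,0],
    [0,0,0],
    [0,0,0],
    [0,0,0],
    [0,0,0],
    [0,0,0],
    [0,0,0],
    [0,0,0],
  ],
)

```text
time_s: 2.62
position: [0.502, 0.0593, 0.0151]
tool_rot: [[0.245, 0.97, 0.001], [0.97, -0.245, 0.0], [0.0, 0.001, -1.0]]
ft_force: [0.5, 0.1, -0.1]
grip_width: 0.0854
```

Call:
jog_arm(
  travel=[
    [0,0,0],
    [0,0,0],
    [0,0,0],
    [0,0,0],
    [0,0,0],
    [0,0,0],
  ],
  dr=[
    [0,0,0],
    [0,0,0],
    [0,0,0],
    [0,0,0],
    [0,0,0],
    [0,0,0],
  ],
  jaw=0.05,
  newtons=50,
)

```text
time_s: 3.12
position: [0.5025, 0.0588, 0.0158]
tool_rot: [[0.246, 0.969, 0.002], [0.969, -0.246, -0.0], [0.0, 0.002, -1.0]]
ft_force: [-1.4, 1.0, 7.4]
grip_width: 0.0612
```

```bash
python3 - <<'E'
from h import *
snap("wrist","w2"); s=observe(); print(s["time_s"],s["position"],s["grip_width"],s["ft_force"],s["wrist_torque"])
E
```

```text
3.1667 [0.50246932 0.05878041 0.01577628] 0.06129749079480725 [-0.95766646  0.7678869   6.90313278] [0.21528704 0.31655696 0.14185343]
```

View pics/w2.png

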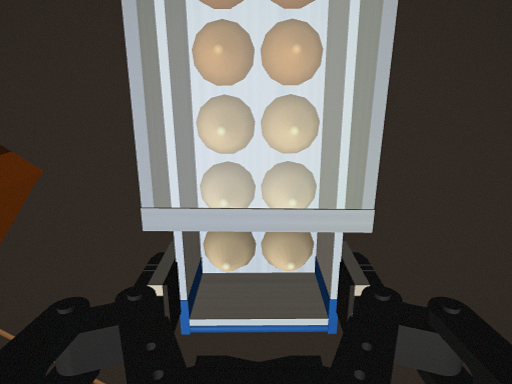

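Call:
jog_arm(
  travel=[
    [0,0,0.001],
    [-0.0014,-0.0057,0],
    [-0.0014,-0.0057,0],
    [-0.0014,-0.0057,0],
    [-0.0014,-0.0057,0],
    [-0.0015,-0.0057,0],
    [-0.0014,-0.0057,0],
    [-0.0014,-0.0057,0],
    [-0.0014,-0.0056,0],
    [-0.0015,-0.0056,0],
    [-0.0015,-0.0056,0],
    [-0.0014,-0.0056,0],
    [-0.0015,-0.0056,0],
    [0,0,0],
    [0,0,0],
  ],
  dr=[
    [0,0,0],
    [0,0,0],
    [0,0,0],
    [0,0,0],
    [0,0,0],
    [0,0,0],
    [0,0,0],
    [0,0,0],
    [0,0,0],
    [0,0,0],
    [0,0,0],
    [0,0,0],
    [0,0,0],
    [0,0,0],
    [0,0,0],
  ],
)

```text
time_s: 4.42
position: [0.4845, -0.0105, 0.0155]
tool_rot: [[0.246, 0.969, -0.0], [0.969, -0.246, -0.001], [-0.001, 0.0, -1.0]]
ft_force: [-2.4, -3.7, 7.8]
grip_width: 0.0606
```

```bash
python3 - <<'E'
from h import *
snap("wrist","w3"); s=observe(); print(s["time_s"],s["position"],s["grip_width"],s["ft_force"],s["wrist_torque"])
E
```

```text
4.4667 [ 0.48453713 -0.01049499  0.01554532] 0.061306656407608226 [-3.39066023 -4.7991603   7.19146434] [-0.50419507  0.17562332  0.00909162]
```

View pics/w3.png

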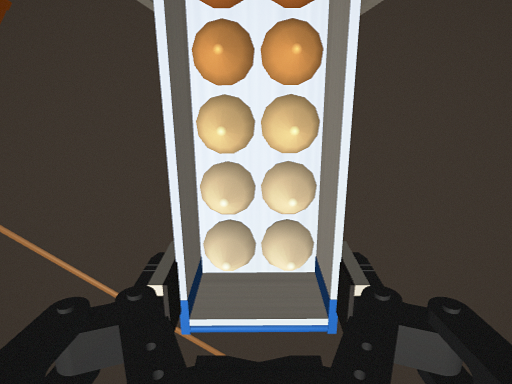

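Call:
jog_arm(
  travel=[
    [0.0008,0.0034,0],
    [0.0009,0.0034,0],
    [0,0,0],
  ],
  dr=[
    [0,0,0],
    [0,0,0],
    [0,0,0],
  ],
)

```text
time_s: 4.72
position: [0.4867, -0.0034, 0.0156]
tool_rot: [[0.246, 0.969, 0.001], [0.969, -0.246, -0.002], [-0.001, 0.001, -1.0]]
ft_force: [0.6, -1.7, 6.6]
grip_width: 0.0613
```

Call:
jog_arm(
  travel=[
    [0,0,0],
    [0,0,0],
    [0,0,0],
    [0,0,0],
    [0.0022,0.0087,0],
    [0.0022,0.0087,0],
    [0.0022,0.0087,0],
    [0.0022,0.0087,0],
    [0.0022,0.0087,0],
    [0.0023,0.0088,0],
    [0,0,0],
    [0,0,0],
  ],
  dr=[
    [0,0,0],
    [0,0,0],
    [0,0,0],
    [0,0,0],
    [0,0,0],
    [0,0,0],
    [0,0,0],
    [0,0,0],
    [0,0,0],
    [0,0,0],
    [0,0,0],
    [0,0,0],
  ],
  jaw=0.085,
)

```text
time_s: 5.72
position: [0.4998, 0.0505, 0.0153]
tool_rot: [[0.245, 0.97, 0.0], [0.97, -0.245, -0.0], [-0.0, 0.0, -1.0]]
ft_force: [-0.2, -0.1, -0.7]
grip_width: 0.0853
```

```bash
python3 - <<'E'
from h import *
snap("wrist","w4"); snap("top","t4",(140,170,300,270),4);s=observe(); print(s["time_s"],s["position"],s["grip_width"],s["ft_force"],s["wrist_torque"])
E
```

```text
5.8167 [0.49969706 0.04977897 0.01530063] 0.08461360459083536 [-0.16189543  0.12311384  0.01699957] [ 0.04498339  0.00878933 -0.02788831]
```

View pics/w4.png

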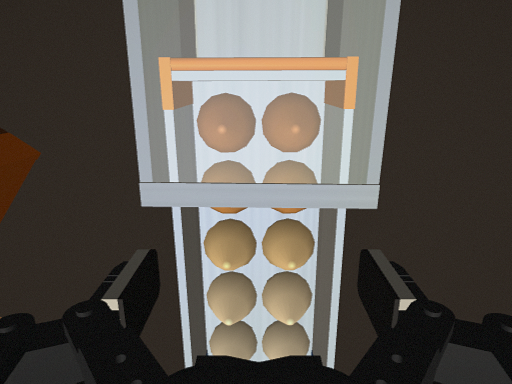

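View pics/t4.png

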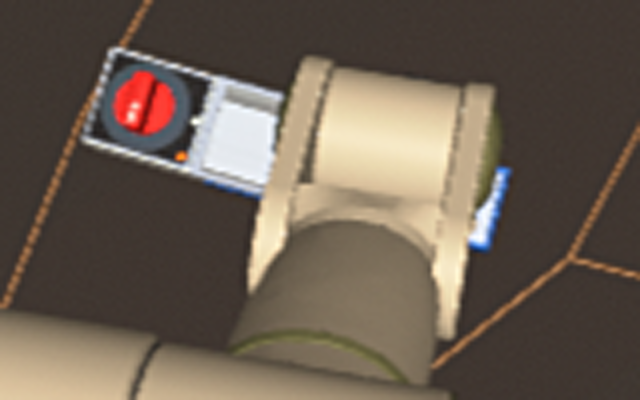

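```bash
cat >> h.py <<'E'
O=np.array([.5085,.0847]); A=np.radians(75.75); U=np.array([np.cos(A),np.sin(A)]); V=np.array([-U[1],U[0]])
def dry(p): q=np.array(p[:2])-O; return np.array([q@U,q@V])
E
python3 - <<'E'
from h import *
d=load("w4")
print(dry(ray(d,160,57.5,.043)),dry(ray(d,358,57,.043)),dry(observe()["position"]),dry(ray(d,141,184,.053)),dry(ray(d,379,184,.053)),dry(ray(d,140,207,.053)),dry(ray(d,380,207,.053)))
E
```

```text
[0.04607333 0.0304074 ] [ 0.04630983 -0.03091918] [-3.60134192e-02 -6.38438015e-05] [0.00815744 0.03680359] [ 0.00827133 -0.03807918] [0.0004518  0.03789127] [ 0.0005695  -0.03921347]
```

Call:
jog_arm(
  travel=[
    [0,0,0],
    [0,0,0],
    [0,0,0],
    [0,0,0],
    [0,0,0],
    [0,0,0],
    [0,0,0.0015],
    [0,0,0.0015],
    [0,0,0],
  ],
  dr=[
    [0,0,0],
    [0,0,0],
    [0,0,0],
    [0,0,0],
    [0,0,0],
    [0,0,0],
    [0,0,0],
    [0,0,0],
    [0,0,0],
  ],
  jaw=0.05,
  newtons=60,
)

```text
time_s: 6.57
position: [0.4996, 0.0499, 0.0183]
tool_rot: [[0.246, 0.969, -0.0], [0.969, -0.246, 0.0], [0.0, -0.0, -1.0]]
ft_force: [0.5, -0.2, -3.1]
grip_width: 0.0607
```

Call:
jog_arm(
  travel=[
    [-0.0019,-0.0076,0],
    [-0.0019,-0.0076,0],
    [-0.002,-0.0076,0],
    [-0.0019,-0.0076,0],
    [-0.0019,-0.0076,0],
    [-0.002,-0.0076,0],
    [-0.0019,-0.0076,0],
    [-0.0019,-0.0076,0],
    [-0.002,-0.0076,0],
    [-0.0019,-0.0076,0],
    [-0.0019,-0.0076,0],
    [-0.002,-0.0076,0],
    [-0.0019,-0.0076,0],
    [-0.0019,-0.0078,0],
    [0,0,0],
    [0,0,0],
  ],
  dr=[
    [0,0,0],
    [0,0,0],
    [0,0,0],
    [0,0,0],
    [0,0,0],
    [0,0,0],
    [0,0,0],
    [0,0,0],
    [0,0,0],
    [0,0,0],
    [0,0,0],
    [0,0,0],
    [0,0,0],
    [0,0,0],
    [0,0,0],
    [0,0,0],
  ],
)

```text
time_s: 7.9
position: [0.4727, -0.0571, 0.0183]
tool_rot: [[0.247, 0.969, -0.0], [0.969, -0.247, 0.0], [0.0, -0.0, -1.0]]
ft_force: [0.4, 0.6, -1.9]
grip_width: 0.0613
```

```bash
python3 - <<'E'
from h import *
snap("wrist","w5"); snap("scene","s5",(180,130,380,270),4);s=observe(); print(s["time_s"],s["position"],s["grip_width"],s["ft_force"],s["wrist_torque"])
E
```

```text
8.0 [ 0.47276325 -0.05653616  0.01832778] 0.06088341699776284 [-0.58015837  0.08045342 -2.99830539] [-0.02879735  0.00741829  0.00289668]
```

View pics/w5.png

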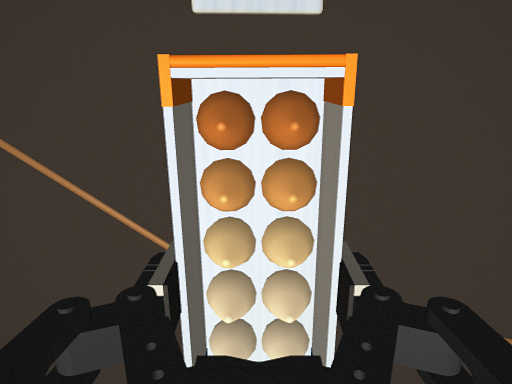

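View pics/s5.png

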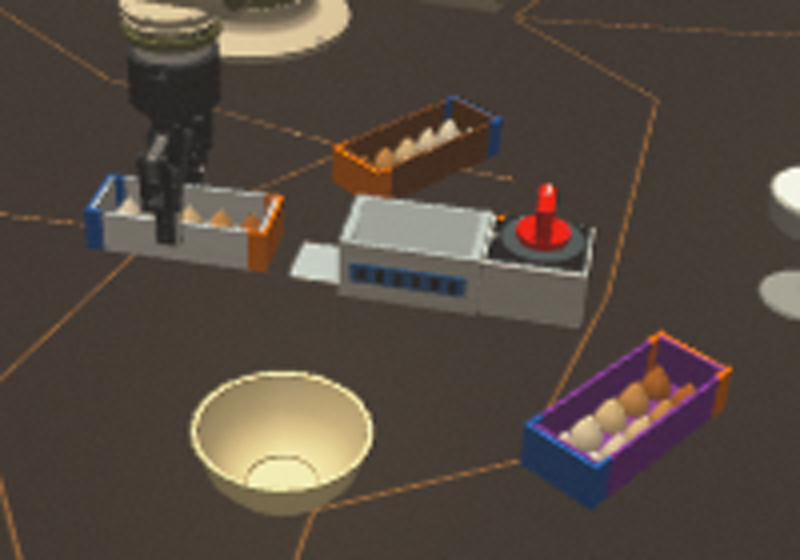

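Call:
jog_arm(
  travel=[
    [0,-0.013,0.01],
    [0,-0.02,0.01],
    [0,-0.02,0],
    [0,-0.02,0],
    [0,-0.02,0],
    [0,-0.02,0],
    [0,0,0],
    [0,0,0],
    [0,0,0],
    [0,0,0],
    [0,0,0],
    [0,0,0],
    [0,0,0],
    [0,0,0],
    [0,0,0],
    [0,0,0],
    [0,0,0],
    [0,0,0],
  ],
  dr=[
    [0,0,0],
    [0,0,0],
    [0,0,0.05],
    [0,0,0.12],
    [0,0,0.12],
    [0,0,0.12],
    [0,0,0.12],
    [0,0,0.12],
    [0,0,0.12],
    [0,0,0.12],
    [0,0,0.12],
    [0,0,0.12],
    [0,0,0.12],
    [0,0,0.12],
    [0,0,0.12],
    [0,0,0.0808],
    [0,0,0],
    [0,0,0],
  ],
)

```text
time_s: 9.5
position: [0.4728, -0.1694, 0.0383]
tool_rot: [[-0.969, 0.248, -0.0], [0.248, 0.969, 0.0], [0.0, 0.0, -1.0]]
ft_force: [0.1, 0.0, -3.0]
grip_width: 0.0613
```

Call:
jog_arm(
  travel=[
    [0,0,-0.008],
    [0,0,-0.008],
    [0,0,-0.006],
    [0,0,-0.004],
    [0,0,-0.001],
    [0,0,0],
    [0,0,0],
  ],
  dr=[
    [0,0,0],
    [0,0,0],
    [0,0,0],
    [0,0,0],
    [0,0,0],
    [0,0,0],
    [0,0,0],
  ],
)

```text
time_s: 10.08
position: [0.4727, -0.1697, 0.0111]
tool_rot: [[-0.969, 0.246, -0.0], [0.246, 0.969, 0.0], [0.0, 0.0, -1.0]]
ft_force: [0.9, 0.5, -2.0]
grip_width: 0.0609
```

Call:
jog_arm(
  travel=[
    [0,0,-0.001],
    [0,0,0],
  ],
  dr=[
    [0,0,0],
    [0,0,0],
  ],
)

```text
time_s: 10.25
position: [0.4728, -0.1698, 0.0107]
tool_rot: [[-0.969, 0.246, 0.0], [0.246, 0.969, -0.0], [-0.001, -0.0, -1.0]]
ft_force: [-1.4, 1.4, 3.7]
grip_width: 0.0613
```

Call:
jog_arm(
  travel=[
    [0,0,0],
    [0,0,0],
    [0,0,0],
    [0,0,0],
    [0,0,0.015],
    [0,0,0.025],
    [0,0,0.025],
    [0,0,0],
  ],
  dr=[
    [0,0,0],
    [0,0,0],
    [0,0,0],
    [0,0,0],
    [0,0,0],
    [0,0,0],
    [0,0,0],
    [0,0,0],
  ],
  jaw=0.085,
)

```text
time_s: 10.92
position: [0.4745, -0.1707, 0.0792]
tool_rot: [[-0.969, 0.246, 0.006], [0.246, 0.969, -0.004], [-0.007, -0.002, -1.0]]
ft_force: [1.1, -1.0, 0.7]
grip_width: 0.085
```

```bash
python3 - <<'E'
from h import *
snap("wrist","w6");s=observe(); print(s["time_s"],s["position"],s["grip_width"],s["ft_force"],s["q"])
E
```

```text
10.9667 [ 0.47374128 -0.17031177  0.07721536] 0.08498638080682916 [ 0.5775659   0.21937809 -1.25087521] [-3.32704545e+01  2.71778679e+01  9.48087466e+01 -1.43904031e-03
  5.77414844e+01 -1.09032699e+02]
```

View pics/w6.png

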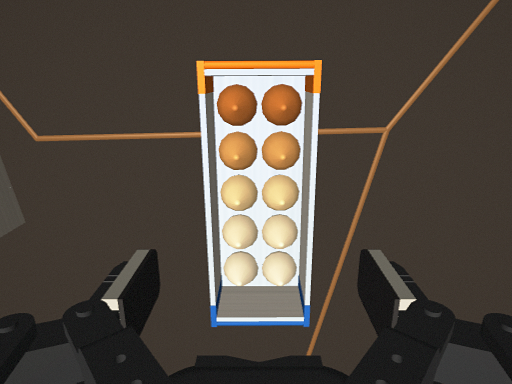

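Call:
jog_arm(
  travel=[
    [0,0,0],
    [0,0,0],
    [0,0,0],
    [0,0,0],
    [0,0,0],
    [0,0,0],
    [0,0,0],
    [0,0,0],
    [0,0,0],
    [0,0,0],
    [0,0,0],
    [0,0,0],
    [0,0,0],
    [0,0,0],
    [0,0,0],
    [0,0,0],
    [0,0,0],
    [0,0,0],
    [0,0,0],
    [0,0,0],
  ],
  dr=[
    [0,0,-0.12],
    [0,0,-0.12],
    [0,0,-0.12],
    [0,0,-0.12],
    [0,0,-0.12],
    [0,0,-0.12],
    [0,0,-0.12],
    [0,0,-0.12],
    [0,0,-0.12],
    [0,0,-0.12],
    [0,0,-0.12],
    [0,0,-0.12],
    [0,0,-0.12],
    [0,0,-0.12],
    [0,0,-0.12],
    [0,0,-0.12],
    [0,0,-0.12],
    [0,0,-0.12],
    [0,0,-0.12],
    [0,0,-0.12],
  ],
)

```text
time_s: 12.63
position: [0.4724, -0.1695, 0.0743]
tool_rot: [[0.884, 0.468, -0.001], [0.468, -0.884, 0.001], [-0.001, -0.001, -1.0]]
ft_force: [-0.4, -0.4, 1.1]
grip_width: 0.0851
```

Call:
jog_arm(
  travel=[
    [0,0,0],
    [0,0,0],
    [0,0,0],
    [0,0,0],
    [0,0,0],
    [0,0,0],
    [0,0,0],
    [0,0,0],
    [0,0,0],
  ],
  dr=[
    [0,0,-0.106],
    [0,0,-0.106],
    [0,0,-0.106],
    [0,0,-0.106],
    [0,0,-0.106],
    [0,0,-0.106],
    [0,0,-0.1056],
    [0,0,0],
    [0,0,0],
  ],
)

```text
time_s: 13.38
position: [0.4725, -0.1696, 0.0746]
tool_rot: [[0.97, -0.243, -0.001], [-0.243, -0.97, 0.001], [-0.001, -0.0, -1.0]]
ft_force: [-0.6, -0.4, -0.7]
grip_width: 0.0852
```

```bash
python3 - <<'E'
from h import *
snap("wrist","w7");s=observe(); print(s["time_s"],s["position"],s["tool_rot"][:,0],s["ft_force"],s["q"])
E
```

```text
13.4333 [ 0.47253892 -0.16957639  0.07476921] [ 9.70062192e-01 -2.42854927e-01 -9.09953550e-04] [-0.235054   -0.6360524  -0.27613392] [-3.32770901e+01  2.73912075e+01  9.49566752e+01  1.65727326e-03
  5.77078205e+01  7.07771406e+01]
```

View pics/w7.png

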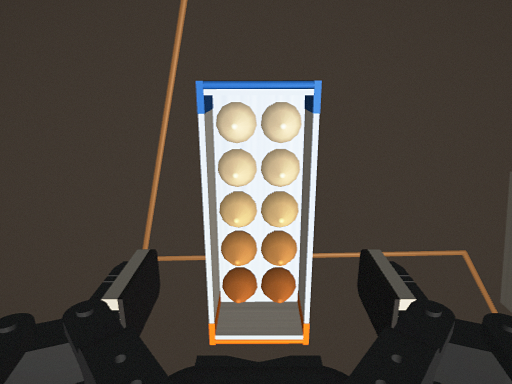

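Call:
jog_arm(
  travel=[
    [0,0,-0.02],
    [0,0,-0.025],
    [0,0,-0.015],
    [0,0,-0.0038],
    [0,0,0],
    [0,0,0],
  ],
  dr=[
    [0,0,0],
    [0,0,0],
    [0,0,0],
    [0,0,0],
    [0,0,0],
    [0,0,0],
  ],
)

```text
time_s: 13.93
position: [0.473, -0.1699, 0.012]
tool_rot: [[0.97, -0.245, 0.0], [-0.245, -0.97, -0.0], [0.0, 0.0, -1.0]]
ft_force: [-0.1, 0.3, 0.9]
grip_width: 0.0851
```

Call:
jog_arm(
  travel=[
    [0,0,0],
    [0,0,0],
    [0,0,0],
    [0,0,0],
    [0,0,0],
    [0,0,0],
  ],
  dr=[
    [0,0,0],
    [0,0,0],
    [0,0,0],
    [0,0,0],
    [0,0,0],
    [0,0,0],
  ],
  jaw=0.05,
  newtons=60,
)

```text
time_s: 14.43
position: [0.4732, -0.1699, 0.0127]
tool_rot: [[0.969, -0.246, 0.002], [-0.246, -0.969, -0.001], [0.002, 0.001, -1.0]]
ft_force: [-0.7, 0.5, 6.4]
grip_width: 0.0605
```

Call:
jog_arm(
  travel=[
    [0,0,0.01],
    [0,0,0.015],
    [0,0,0],
    [0,0,0],
    [0,0,0],
    [0,0,0],
    [0,0,0],
    [0,0,0],
    [0,0,0],
    [0,0,0],
    [0,0,0],
    [0,0,0],
    [0,0,0],
    [0,0,0],
    [0,0,0],
    [0,0,0],
    [0,0,0],
    [0,0,0],
  ],
  dr=[
    [0,0,0],
    [0,0,0],
    [0,0,0.1122],
    [0,0,0.1122],
    [0,0,0.1122],
    [0,0,0.1122],
    [0,0,0.1122],
    [0,0,0.1122],
    [0,0,0.1122],
    [0,0,0.1122],
    [0,0,0.1122],
    [0,0,0.1122],
    [0,0,0.1122],
    [0,0,0.1122],
    [0,0,0.1122],
    [0,0,0.1122],
    [0,0,0],
    [0,0,0],
  ],
)

```text
time_s: 15.93
position: [0.4727, -0.1697, 0.0367]
tool_rot: [[0.249, 0.968, 0.0], [0.968, -0.249, -0.0], [-0.0, 0.0, -1.0]]
ft_force: [-0.4, -1.4, -2.6]
grip_width: 0.0608
```

Call:
jog_arm(
  travel=[
    [0.0008,0.0148,0],
    [0.0008,0.0148,0],
    [0.0008,0.0148,0],
    [0.0008,0.0148,0],
    [0.0008,0.0148,0],
    [0.0008,0.0148,0],
    [0.0008,0.0148,0],
    [0.0007,0.0145,0],
    [0,0,0],
    [0,0,0],
  ],
  dr=[
    [0,0,0],
    [0,0,0],
    [0,0,0],
    [0,0,0],
    [0,0,0],
    [0,0,0],
    [0,0,0],
    [0,0,0],
    [0,0,0],
    [0,0,0],
  ],
)

```text
time_s: 16.77
position: [0.4791, -0.0513, 0.0367]
tool_rot: [[0.247, 0.969, 0.0], [0.969, -0.247, -0.0], [-0.0, 0.0, -1.0]]
ft_force: [-0.2, -0.6, -3.5]
grip_width: 0.0606
```

```bash
python3 - <<'E'
from h import *
snap("wrist","w8",None,1.5);s=observe(); print(s["time_s"],s["position"],dry(s["position"]),np.degrees(np.arctan2(*s["tool_rot"][1::-1,0])),s["ft_force"],s["q"])
E
```

```text
16.8167 [ 0.47919754 -0.05189705  0.03667823] [-0.13960698 -0.00522297] 75.68227136659173 [ 0.14206305  0.19514347 -1.56758818] [-2.02847500e+01  2.94226583e+01  1.00395006e+02 -1.37305613e-02
  5.01529803e+01 -5.95822970e+00]
```

View pics/w8.png

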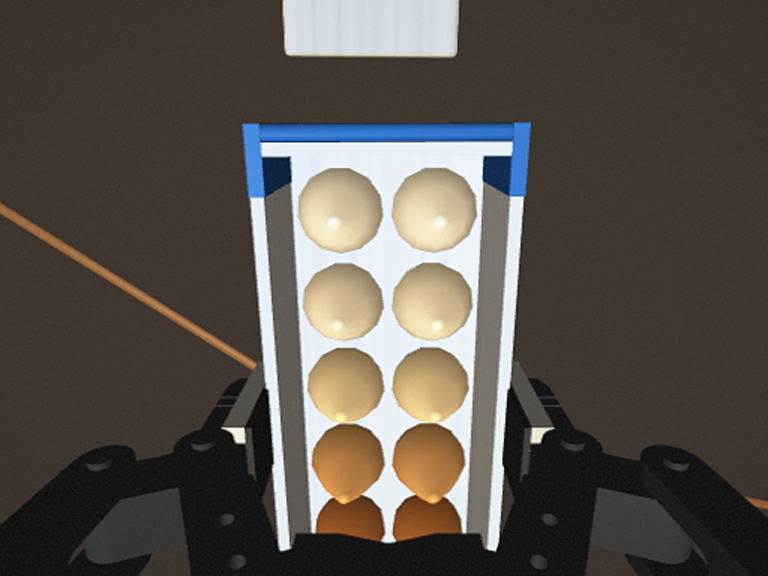

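Call:
jog_arm(
  travel=[
    [-0.005,0.0013,0],
    [0,0,-0.01],
    [0,0,-0.0067],
    [0,0,0],
    [0,0,0],
  ],
  dr=[
    [0,0,0],
    [0,0,0],
    [0,0,0],
    [0,0,0],
    [0,0,0],
  ],
)

```text
time_s: 17.23
position: [0.4738, -0.0506, 0.0196]
tool_rot: [[0.247, 0.969, -0.001], [0.969, -0.247, 0.0], [0.0, -0.001, -1.0]]
ft_force: [0.5, -0.5, -3.0]
grip_width: 0.0604
```

```bash
python3 - <<'E'
from h import *
d=snap("wrist","w9",None,1.5);s=observe(); print(s["time_s"],s["position"],dry(s["position"]),np.degrees(np.arctan2(*s["tool_rot"][1::-1,0])),s["ft_force"],s["q"])
snap("scene","s9",(180,130,380,270),4)
E
```

```text
17.2833 [ 0.47405663 -0.05060358  0.01987293] [-1.39618762e-01  7.81601172e-05] 75.7167867946428 [ 0.21440916 -0.86935765 -3.47323551] [-2.03605466e+01  3.07948045e+01  1.02059409e+02 -1.53789193e-03
  4.71556900e+01 -6.07628749e+00]
```

View pics/w9.png

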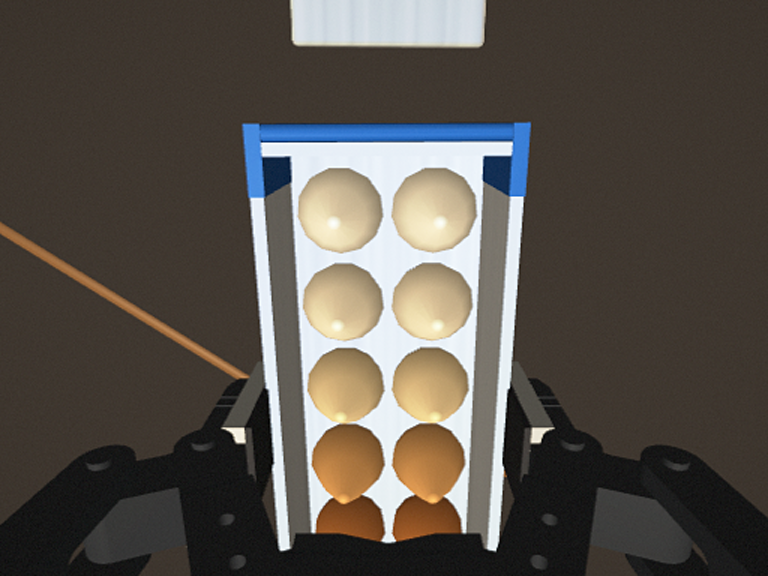

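View pics/s9.png

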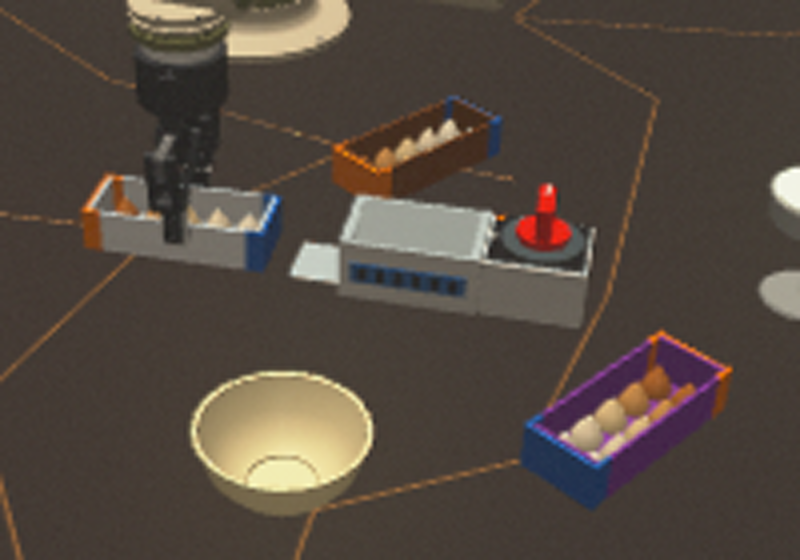

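Call:
jog_arm(
  travel=[
    [0.002,0.0078,0],
    [0.002,0.0078,0],
    [0.002,0.0078,0],
    [0.002,0.0077,0],
    [0.0019,0.0077,0],
    [0.002,0.0078,0],
    [0.002,0.0077,0],
    [0.0019,0.0078,0],
    [0.002,0.0078,0],
    [0,0,0],
  ],
  dr=[
    [0,0,0],
    [0,0,0],
    [0,0,0],
    [0,0,0],
    [0,0,0],
    [0,0,0],
    [0,0,0],
    [0,0,0],
    [0,0,0],
    [0,0,0],
  ],
)

```text
time_s: 18.17
position: [0.4921, 0.021, 0.0198]
tool_rot: [[0.245, 0.97, 0.0], [0.97, -0.245, 0.0], [0.0, 0.0, -1.0]]
ft_force: [-0.1, 0.1, -2.7]
grip_width: 0.0607
```

```bash
python3 - <<'E'
from h import *
d=snap("wrist","w10",None,1.5);s=observe(); print(s["time_s"],s["position"],dry(s["position"]),np.degrees(np.arctan2(*s["tool_rot"][1::-1,0])),s["ft_force"])
E
```

```text
18.2167 [0.49194812 0.02030642 0.0197881 ] [-0.06648655  0.0001919 ] 75.82767675662723 [ 0.64737933 -0.23387686 -2.68382695]
```

View pics/w10.png

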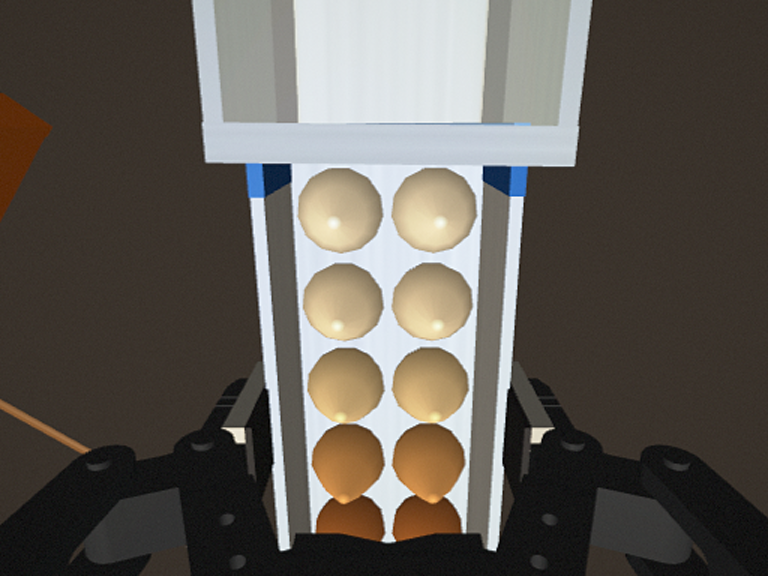

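Call:
jog_arm(
  travel=[
    [0.0026,0.007,0],
    [0.0018,0.0072,0],
    [0.0018,0.0072,0],
    [0.0018,0.0072,0],
    [0.0018,0.0072,0],
    [0.0018,0.0072,0],
    [0,0,0],
    [0,0,0],
  ],
  dr=[
    [0,0,0],
    [0,0,0],
    [0,0,0],
    [0,0,0],
    [0,0,0],
    [0,0,0],
    [0,0,0],
    [0,0,0],
  ],
)

```text
time_s: 18.88
position: [0.5034, 0.063, 0.0198]
tool_rot: [[0.245, 0.969, -0.0], [0.969, -0.245, -0.0], [-0.0, -0.0, -1.0]]
ft_force: [-0.8, -0.0, -2.7]
grip_width: 0.0605
```

Call:
jog_arm(
  travel=[
    [0,0,-0.0015],
    [0,0,-0.0015],
    [0,0,0],
    [0,0,0],
  ],
  dr=[
    [0,0,0],
    [0,0,0],
    [0,0,0],
    [0,0,0],
  ],
)

```text
time_s: 19.22
position: [0.5035, 0.0624, 0.0177]
tool_rot: [[0.246, 0.969, 0.001], [0.969, -0.246, 0.0], [0.0, 0.001, -1.0]]
ft_force: [-2.7, 1.6, 9.2]
grip_width: 0.0609
```

Call:
jog_arm(
  travel=[
    [0,0,0],
    [0,0,0],
    [0,0,0],
    [0,0,0],
    [-0.0025,-0.01,0],
    [-0.0026,-0.01,0],
    [-0.0025,-0.01,0],
    [-0.0026,-0.01,0],
    [-0.0026,-0.01,0],
    [-0.0025,-0.0101,0],
    [0,0,0],
    [0,0,0],
  ],
  dr=[
    [0,0,0],
    [0,0,0],
    [0,0,0],
    [0,0,0],
    [0,0,0],
    [0,0,0],
    [0,0,0],
    [0,0,0],
    [0,0,0],
    [0,0,0],
    [0,0,0],
    [0,0,0],
  ],
  jaw=0.085,
)

```text
time_s: 20.22
position: [0.4881, 0.0018, 0.0169]
tool_rot: [[0.247, 0.969, 0.0], [0.969, -0.247, 0.0], [0.0, 0.0, -1.0]]
ft_force: [0.0, 0.5, -0.6]
grip_width: 0.0852
```

```bash
python3 - <<'E'
from h import *
d=snap("wrist","w11",None,1.5);s=observe(); print(s["time_s"],s["position"],dry(s["position"]),np.degrees(np.arctan2(*s["tool_rot"][1::-1,0])),s["ft_force"])
E
```

```text
20.2667 [0.48814501 0.00231167 0.01685496] [-0.08486376 -0.00055147] 75.71645338667449 [-0.49196194 -0.5382735  -0.26238137]
```

View pics/w11.png

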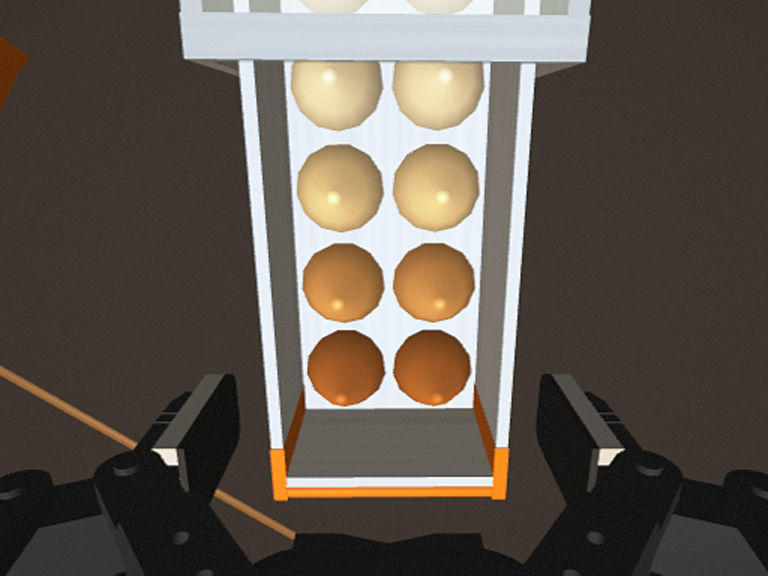

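Good. Regrip near the orange end and push in.

Call:
jog_arm(
  travel=[
    [0,0,-0.001],
    [0,0,0],
    [0,0,0],
    [0,0,0],
    [0,0,0],
    [0,0,0],
    [0,0,0.001],
  ],
  dr=[
    [0,0,0],
    [0,0,0],
    [0,0,0],
    [0,0,0],
    [0,0,0],
    [0,0,0],
    [0,0,0],
  ],
  jaw=0.05,
  newtons=40,
)

```text
time_s: 20.85
position: [0.488, 0.0026, 0.0166]
tool_rot: [[0.246, 0.969, -0.001], [0.969, -0.246, -0.0], [-0.0, -0.001, -1.0]]
ft_force: [-0.3, 0.1, -2.7]
grip_width: 0.0608
```

Call:
jog_arm(
  travel=[
    [0.0016,0.0064,0],
    [0.0017,0.0064,0],
    [0.0016,0.0065,0],
    [0.0017,0.0064,0],
    [0.0016,0.0064,0],
    [0.0016,0.0065,0],
    [0.0016,0.0064,0],
    [0.0012,0.0048,0],
    [0,0,0],
  ],
  dr=[
    [0,0,0],
    [0,0,0],
    [0,0,0],
    [0,0,0],
    [0,0,0],
    [0,0,0],
    [0,0,0],
    [0,0,0],
    [0,0,0],
  ],
)

```text
time_s: 21.6
position: [0.5009, 0.0532, 0.0168]
tool_rot: [[0.245, 0.97, 0.0], [0.97, -0.245, 0.0], [0.0, 0.0, -1.0]]
ft_force: [0.1, 0.3, -2.8]
grip_width: 0.0612
```

```bash
python3 - <<'E'
from h import *
d=snap("wrist","w12",None,1.5);s=observe(); print(s["time_s"],s["position"],dry(s["position"]),np.degrees(np.arctan2(*s["tool_rot"][1::-1,0])),s["ft_force"],s["grip_width"])
E
```

```text
21.65 [0.50079537 0.05275902 0.01680236] [-0.0328547  -0.00039481] 75.81121822308367 [-0.49303601  0.42230585 -3.08071585] 0.061035911785295174
```

View pics/w12.png

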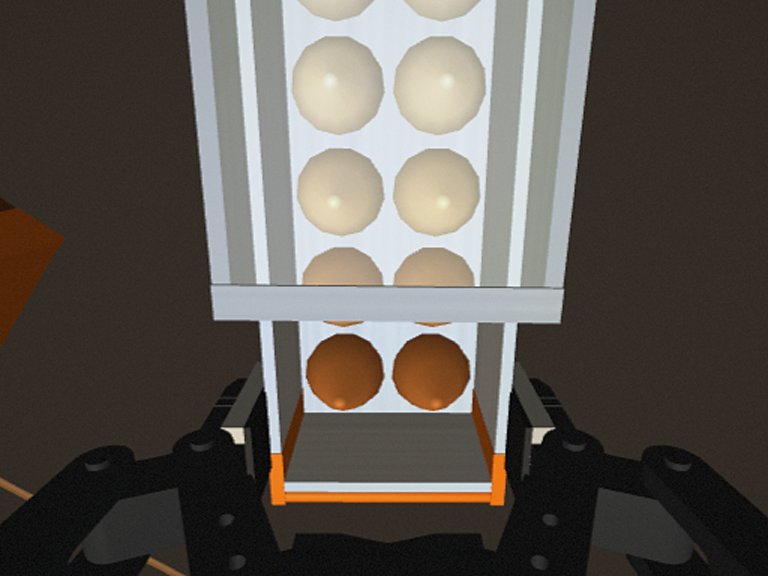

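Call:
jog_arm(
  travel=[
    [0.0003,0.001,-0.0005],
    [0.0002,0.001,-0.0005],
    [0.0003,0.001,0],
    [0.0002,0.001,0],
    [0.0003,0.001,0],
    [0,0,0],
  ],
  dr=[
    [0,0,0],
    [0,0,0],
    [0,0,0],
    [0,0,0],
    [0,0,0],
    [0,0,0],
  ],
)

```text
time_s: 22.15
position: [0.5023, 0.0572, 0.0161]
tool_rot: [[0.246, 0.969, 0.001], [0.969, -0.246, -0.0], [-0.0, 0.001, -1.0]]
ft_force: [-1.0, -4.0, 5.4]
grip_width: 0.0613
```

Call:
jog_arm(
  travel=[
    [0.0003,0.001,0],
    [0.0002,0.001,0],
    [0.0003,0.001,0],
    [0,0,0],
  ],
  dr=[
    [0,0,0],
    [0,0,0],
    [0,0,0],
    [0,0,0],
  ],
)

```text
time_s: 22.48
position: [0.5031, 0.0602, 0.0161]
tool_rot: [[0.246, 0.969, 0.001], [0.969, -0.246, -0.0], [-0.0, 0.001, -1.0]]
ft_force: [-0.2, -3.8, 4.4]
grip_width: 0.0606
```

Call:
jog_arm(
  travel=[
    [0.0003,0.001,0],
    [0.0002,0.001,0],
    [0.0003,0.001,0],
    [0,0,0],
  ],
  dr=[
    [0,0,0],
    [0,0,0],
    [0,0,0],
    [0,0,0],
  ],
)

```text
time_s: 22.82
position: [0.5039, 0.0632, 0.0161]
tool_rot: [[0.246, 0.969, 0.001], [0.969, -0.246, -0.0], [-0.0, 0.001, -1.0]]
ft_force: [-1.0, -3.6, 4.5]
grip_width: 0.0611
```

```bash
python3 - <<'E'
from h import *
d=snap("wrist","w13",None,1.5);s=observe(); print(s["time_s"],s["position"],dry(s["position"]),s["ft_force"],s["grip_width"])
E
```

```text
22.8667 [0.50388573 0.06319069 0.01611824] [-0.0219833 -0.0008223] [-1.37467154 -4.42793271  6.08512241] 0.06113473324264847
```

View pics/w13.png

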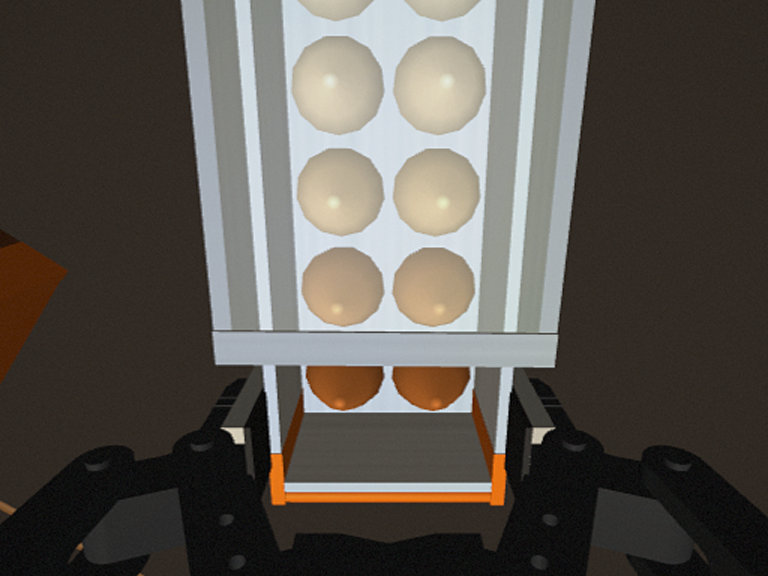

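```bash
python3 - <<'E'
from h import *
for f,ro,rm in(("w12",503,322),("w13",503,366)):
    d=load(f); g=lambda x,y,z:dry(ray(d,(x+.5)/1.5-.5,(y+.5)/1.5-.5,z))
    print(g(271,ro,.043),g(506,ro,.043),g(386,rm,.053))
E
```

```text
[-0.05602265  0.0308704 ] [-0.05594336 -0.03250673] [ 0.00027936 -0.0001534 ]
[-0.04500262  0.03027545] [-0.04501262 -0.03272417] [ 0.00041324 -0.00059901]
```

Call:
jog_arm(
  travel=[
    [0.0001,0.0005,0],
    [0.0001,0.0005,0],
    [0.0001,0.0005,0],
    [0.0001,0.0005,0],
    [0,0,0],
  ],
  dr=[
    [0,0,0],
    [0,0,0],
    [0,0,0],
    [0,0,0],
    [0,0,0],
  ],
)

```text
time_s: 23.28
position: [0.5042, 0.0646, 0.0161]
tool_rot: [[0.246, 0.969, 0.0], [0.969, -0.246, -0.001], [-0.001, 0.001, -1.0]]
ft_force: [-2.2, -8.1, 5.4]
grip_width: 0.0611
```

Call:
jog_arm(
  travel=[
    [0.0001,0.0005,0],
    [0.0001,0.0005,0],
    [0.0001,0.0005,0],
    [0,0,0],
    [0,0,0],
  ],
  dr=[
    [0,0,0],
    [0,0,0],
    [0,0,0],
    [0,0,0],
    [0,0,0],
  ],
)

```text
time_s: 23.7
position: [0.5042, 0.0646, 0.0161]
tool_rot: [[0.246, 0.969, -0.001], [0.969, -0.246, -0.003], [-0.003, 0.0, -1.0]]
ft_force: [-5.0, -18.3, 7.2]
grip_width: 0.0615
```

Call:
jog_arm(
  travel=[
    [-0.0004,-0.0014,0],
    [0,0,0],
    [0,0,0],
    [0,0,0],
    [0,0,0],
    [0,0,0.015],
    [0,0,0.03],
    [0,0,0.035],
    [0,0,0.035],
    [0.004,0.016,0.035],
    [0.006,0.025,0.03],
    [0.006,0.025,0],
    [0.006,0.025,0],
    [0.003,0.0115,0],
    [0,0,0],
    [0,0,0],
  ],
  dr=[
    [0,0,0],
    [0,0,0],
    [0,0,0],
    [0,0,0],
    [0,0,0],
    [0,0,0],
    [0,0,0],
    [0,0,0],
    [0,0,0],
    [0,0,0],
    [0,0,0],
    [0,0,0],
    [0,0,0],
    [0,0,0],
    [0,0,0],
    [0,0,0],
  ],
  jaw=0.085,
)

```text
time_s: 25.03
position: [0.5286, 0.1678, 0.1952]
tool_rot: [[0.245, 0.97, -0.001], [0.97, -0.245, -0.0], [-0.001, -0.001, -1.0]]
ft_force: [-0.0, -0.5, -0.3]
grip_width: 0.0848
```

```bash
python3 - <<'E'
from h import *
d=snap("wrist","w14",None,1.5);s=observe(); print(s["time_s"],s["position"],dry(s["position"]),s["ft_force"],s["grip_width"],s["q"])
E
```

```text
25.0833 [0.52864528 0.16724506 0.1953258 ] [0.08496405 0.00079331] [ 0.37294269 -0.99080558 -0.47270367] 0.0846078851616255 [ 5.32951946e+00  2.39052376e+01  7.71401073e+01 -1.82258035e-02
  7.90259870e+01  1.95763812e+01]
```

View pics/w14.png

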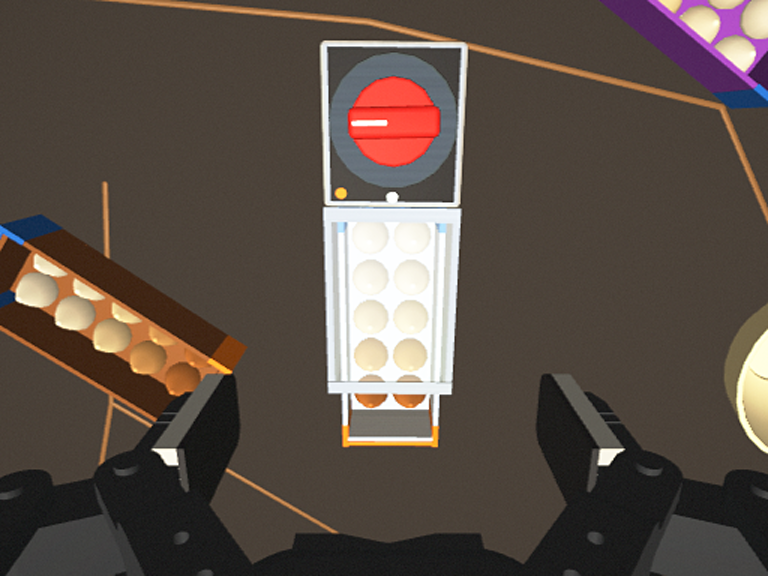

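```bash
python3 - <<'E'
from h import *
d=load("w14"); g=lambda x,y,z:ray(d,(x+.5)/1.5-.5,(y+.5)/1.5-.5,z)
for x,y,z in((394,122.5,.097),(395,121,.067),(392,198,.053)): p=g(x,y,z);print(p,dry(p))
print(dry(g(391,446,.043)),dry(g(391,394,.053)),dry(g(392,208,.053)), O+.16*U)
a=g(348,124,.097)-g(440,122,.097);print(a,np.degrees(np.arctan2(a[1],a[0])))
crop("w14","w14c",(210,20,315,145),6)
E
```

```text
[0.54968291 0.23939069 0.097     ] [ 0.16006831 -0.00183813]
[0.5506603  0.23991956 0.067     ] [ 0.1608215  -0.00265526]
[0.53955826 0.2012497  0.053     ] [ 0.12060866 -0.00141354]
[-0.044184   -0.00146686] [ 4.81267840e-05 -1.26760553e-03] [ 0.11511714 -0.00143502] [0.54788453 0.23977695]
[-0.03981333  0.00917872  0.        ] 167.01764353436323
```

View pics/w14c.png

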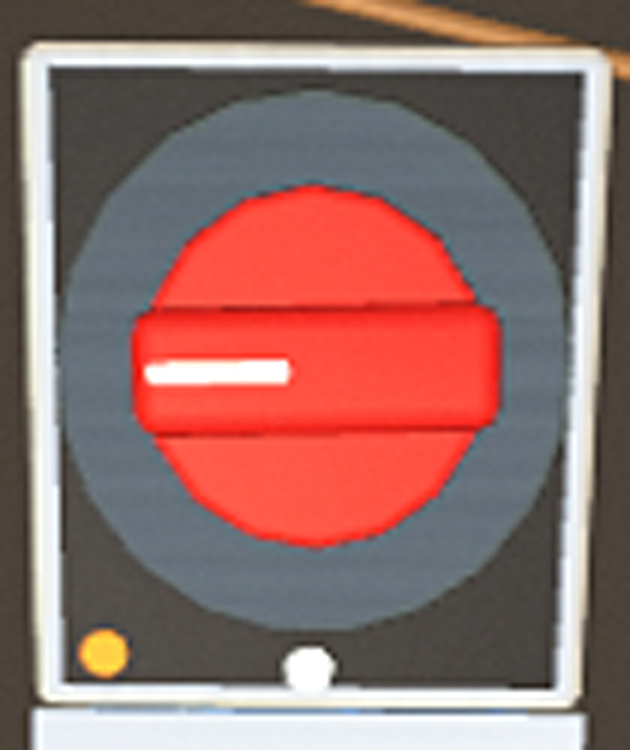

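Call:
jog_arm(
  travel=[
    [0.0026,0.009,0],
    [0.0026,0.009,0],
    [0.0026,0.009,0],
    [0.0026,0.009,0],
    [0.0026,0.009,0],
    [0.0026,0.009,0],
    [0.0026,0.009,0],
    [0.0026,0.0092,0],
    [0,0,0],
    [0,0,0],
    [0,0,0],
    [0,0,0],
    [0,0,0],
    [0,0,0],
    [0,0,0],
  ],
  dr=[
    [0,0,-0.1192],
    [0,0,-0.1192],
    [0,0,-0.1192],
    [0,0,-0.1192],
    [0,0,-0.1192],
    [0,0,-0.1192],
    [0,0,-0.1192],
    [0,0,-0.1192],
    [0,0,-0.1192],
    [0,0,-0.1192],
    [0,0,-0.1192],
    [0,0,-0.1192],
    [0,0,-0.1192],
    [0,0,0],
    [0,0,0],
  ],
  jaw=0.04,
)

```text
time_s: 26.33
position: [0.5498, 0.239, 0.1957]
tool_rot: [[0.975, -0.223, -0.0], [-0.223, -0.975, -0.0], [-0.0, 0.0, -1.0]]
ft_force: [0.3, 0.1, 0.9]
grip_width: 0.0403
```

Call:
jog_arm(
  travel=[
    [0,0,-0.025],
    [0,0,-0.03],
    [0,0,-0.03],
    [0,0,-0.025],
    [0,0,-0.01],
    [0,0,0],
    [0,0,0],
  ],
  dr=[
    [0,0,0],
    [0,0,0],
    [0,0,0],
    [0,0,0],
    [0,0,0],
    [0,0,0],
    [0,0,0],
  ],
)

```text
time_s: 26.92
position: [0.5503, 0.2399, 0.0766]
tool_rot: [[0.975, -0.224, 0.001], [-0.224, -0.975, 0.0], [0.001, -0.0, -1.0]]
ft_force: [-0.0, -0.4, 0.2]
grip_width: 0.0401
```

```bash
python3 - <<'E'
from h import *
d=snap("wrist","w15");s=observe(); print(s["time_s"],s["position"],np.degrees(np.arctan2(*s["tool_rot"][1::-1,0])),s["ft_force"],s["grip_width"],s["q"])
snap("scene","s15",(180,130,380,270),4)
E
```

```text
26.9667 [0.55063599 0.24007808 0.07735752] -12.974481798807746 [-0.55397484 -0.87864018  0.59017231] 0.03982110597950239 [ 1.22777638e+01  3.50400263e+01  7.85940668e+01 -1.54103655e-03
  6.62245420e+01  1.15252799e+02]
```

View pics/w15.png

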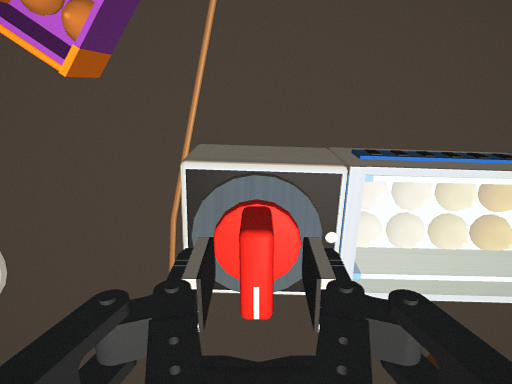

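View pics/s15.png

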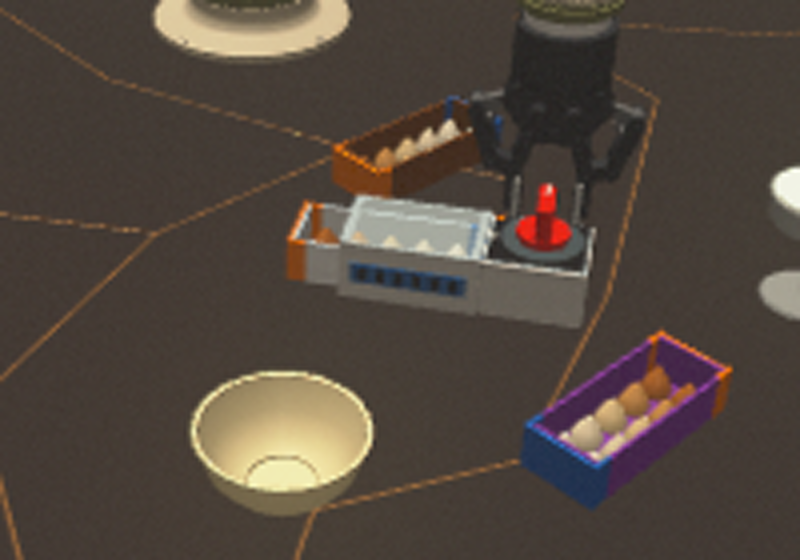

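Straddling the bar, well aligned. Close gently, then turn 90° anticlockwise.

Call:
jog_arm(
  travel=[
    [0,0,0],
    [0,0,0],
    [0,0,0],
    [0,0,0],
    [0,0,0],
    [0,0,0],
  ],
  dr=[
    [0,0,0],
    [0,0,0],
    [0,0,0],
    [0,0,0],
    [0,0,0],
    [0,0,0],
  ],
  jaw=0.008,
  newtons=25,
)

```text
time_s: 27.52
position: [0.5503, 0.2407, 0.0771]
tool_rot: [[0.974, -0.225, 0.002], [-0.225, -0.974, 0.001], [0.002, -0.002, -1.0]]
ft_force: [-0.2, 2.9, 6.2]
grip_width: 0.0134
```

Call:
jog_arm(
  travel=[
    [0,0,0],
    [0,0,0],
    [0,0,0],
    [0,0,0],
    [0,0,0],
    [0,0,0],
    [0,0,0],
    [0,0,0],
    [0,0,0],
    [0,0,0],
    [0,0,0],
    [0,0,0],
    [0,0,0],
    [0,0,0],
    [0,0,0],
    [0,0,0],
    [0,0,0],
  ],
  dr=[
    [0,0,0.1],
    [0,0,0.1],
    [0,0,0.1],
    [0,0,0.1],
    [0,0,0.1],
    [0,0,0.1],
    [0,0,0.1],
    [0,0,0.1],
    [0,0,0.1],
    [0,0,0.1],
    [0,0,0.1],
    [0,0,0.1],
    [0,0,0.1],
    [0,0,0.1],
    [0,0,0.1],
    [0,0,0],
    [0,0,0],
  ],
)

```text
time_s: 28.93
position: [0.55, 0.2413, 0.0771]
tool_rot: [[0.293, 0.956, 0.002], [0.956, -0.293, 0.002], [0.003, 0.001, -1.0]]
ft_force: [-1.4, 5.9, 6.0]
grip_width: 0.0135
```

```bash
python3 - <<'E'
from h import *
d=snap("wrist","w16");s=observe(); print(s["time_s"],s["position"],np.degrees(np.arctan2(*s["tool_rot"][1::-1,0])),s["ft_force"],s["wrist_torque"],s["grip_width"],s["q"])
E
```

```text
28.9833 [0.55004003 0.24134345 0.07710402] 72.95215531218271 [-1.98765787  6.11985918  6.37613291] [1.00977057 0.24329853 0.04725664] 0.013243522413724602 [12.3636771  35.04435834 78.63694101  0.11525333 66.17186437 29.36520416]
```

View pics/w16.png

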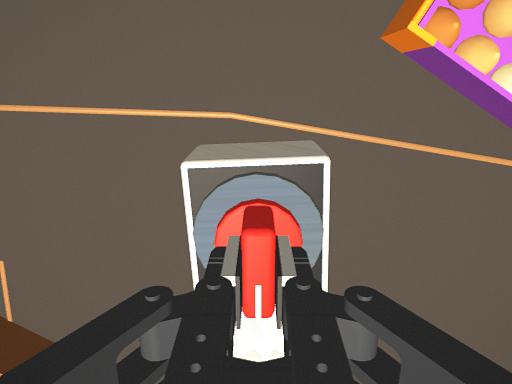

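Keep turning in small steps until the moment shows the stop.

Call:
jog_arm(
  travel=[
    [0,0,0],
    [0,0,0],
    [0,0,0],
    [0,0,0],
    [0,0,0],
  ],
  dr=[
    [0,0,0.02],
    [0,0,0.02],
    [0,0,0.02],
    [0,0,0.02],
    [0,0,0],
  ],
)

```text
time_s: 29.4
position: [0.5501, 0.2414, 0.0771]
tool_rot: [[0.217, 0.976, 0.002], [0.976, -0.217, 0.003], [0.003, 0.001, -1.0]]
ft_force: [-1.7, 6.5, 8.3]
grip_width: 0.0133
```

```bash
python3 - <<'E'
from h import *
s=observe(); print(s["time_s"],s["position"],np.degrees(np.arctan2(*s["tool_rot"][1::-1,0])),s["ft_force"],s["wrist_torque"],s["grip_width"])
E
```

```text
29.4 [0.55005144 0.24135675 0.07714126] 77.46649654693938 [-1.68754762  6.50575422  8.25448352] [ 1.07676625  0.26232169 -0.97944738] 0.013325996068590253
```

Call:
jog_arm(
  travel=[
    [0,0,0],
    [0,0,0],
    [0,0,0],
  ],
  dr=[
    [0,0,0.015],
    [0,0,0.015],
    [0,0,0],
  ],
)

```text
time_s: 29.65
position: [0.5499, 0.241, 0.0772]
tool_rot: [[0.188, 0.982, 0.002], [0.982, -0.188, 0.002], [0.003, 0.001, -1.0]]
ft_force: [-2.3, 4.1, 8.1]
grip_width: 0.0134
```

```bash
python3 - <<'E'
from h import *
s=observe(); print(s["time_s"],s["position"],np.degrees(np.arctan2(*s["tool_rot"][1::-1,0])),s["ft_force"],s["wrist_torque"],s["grip_width"])
E
```

```text
29.65 [0.54994468 0.24100822 0.07717332] 79.16660763079288 [-2.28601743  4.06820511  8.08930798] [ 0.68822685  0.33543397 -0.95910504] 0.01344636854941862
```

Call:
jog_arm(
  travel=[
    [0,0,0],
    [0,0,0],
    [0,0,0],
    [0,0,0],
    [0,0,0.02],
    [0,0,0.03],
    [0,0,0.035],
    [-0.006,-0.024,0.035],
    [-0.006,-0.024,0],
    [-0.006,-0.024,0],
    [0,0,0],
    [0,0,0],
  ],
  dr=[
    [0,0,0],
    [0,0,0],
    [0,0,0],
    [0,0,0],
    [0,0,0],
    [0,0,0],
    [0,0,0],
    [0,0,0],
    [0,0,0],
    [0,0,0],
    [0,0,0],
    [0,0,0],
  ],
  jaw=0.045,
)

```text
time_s: 30.65
position: [0.5319, 0.1679, 0.195]
tool_rot: [[0.189, 0.982, 0.0], [0.982, -0.189, 0.0], [0.0, 0.0, -1.0]]
ft_force: [-0.2, 0.6, -0.5]
grip_width: 0.0449
```

```bash
python3 - <<'E'
from h import *
d=snap("wrist","w17",None,1.5); snap("scene","s17",None,1.5); snap("top","t17",(140,100,420,310),2.8);s=observe(); print(s["time_s"],s["position"],s["ft_force"])
crop("w17","w17c",(180,10,330,330),2)
E
```

```text
30.8 [0.53201557 0.16935945 0.19455926] [ 0.10852528 -0.26584055  0.33556056]
```

View pics/w17.png

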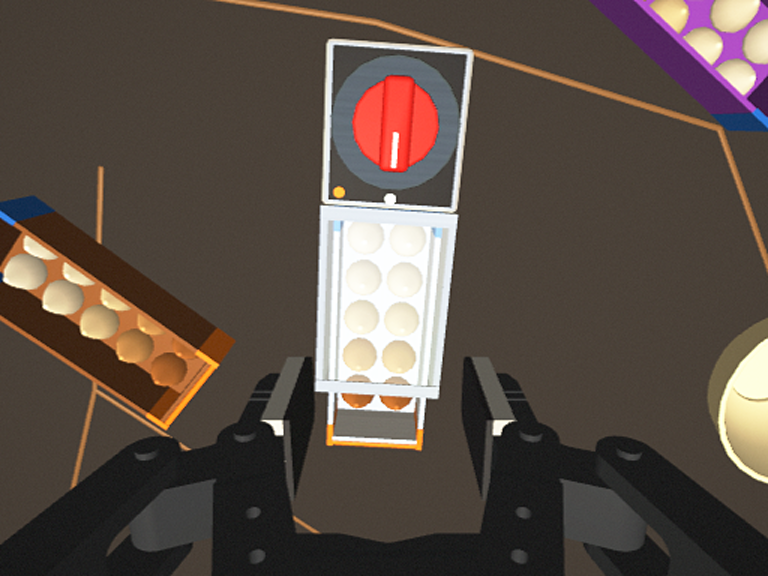

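View pics/s17.png

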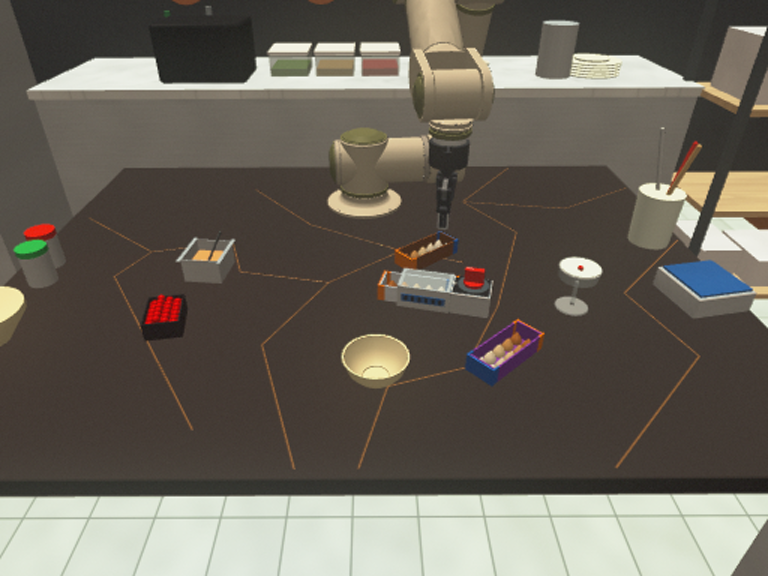

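```bash
python3 - <<'E'
from h import *
d=load("w17"); g=lambda x,y,z:ray(d,(x+.5)/1.5-.5,(y+.5)/1.5-.5,z)
a=g(396,133,.097)-g(393.5,169,.097); print("line ang",np.degrees(np.arctan2(a[1],a[0])))
a=g(398,76,.097)-g(393.5,171,.097); print("bar ang",np.degrees(np.arctan2(a[1],a[0])))
a=(g(327,40,.053)+g(472,50,.053)-g(315,388,.053)-g(438,398,.053)); print("dryer",np.degrees(np.arctan2(a[1],a[0])))
o=(g(327,443,.043)+g(422,449,.043))/2; m=(g(315,389,.053)+g(438,399,.053))/2
print(dry(o),dry(m))
crop("w17","w17d",(205,20,320,150),5)
E
```

```text
line ang 75.26072713188995
bar ang 76.55084506227351
dryer 75.39163361753195
[-0.04331581 -0.00126804] [ 0.00088053 -0.00053586]
```

View pics/w17d.png

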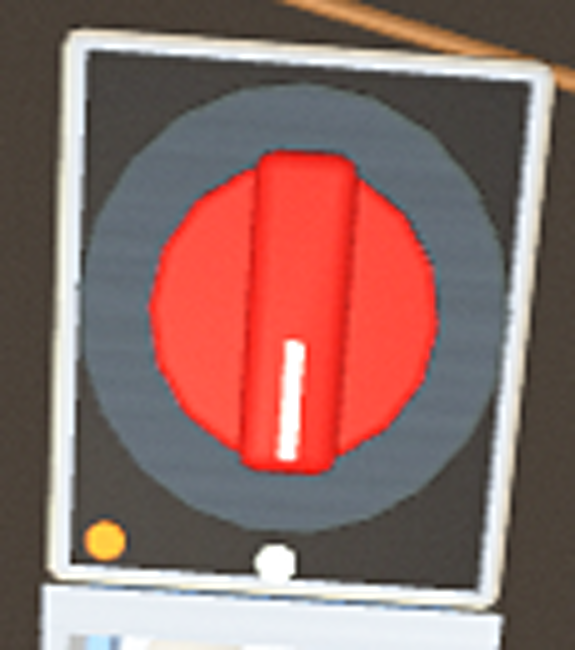

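View pics/t17.png

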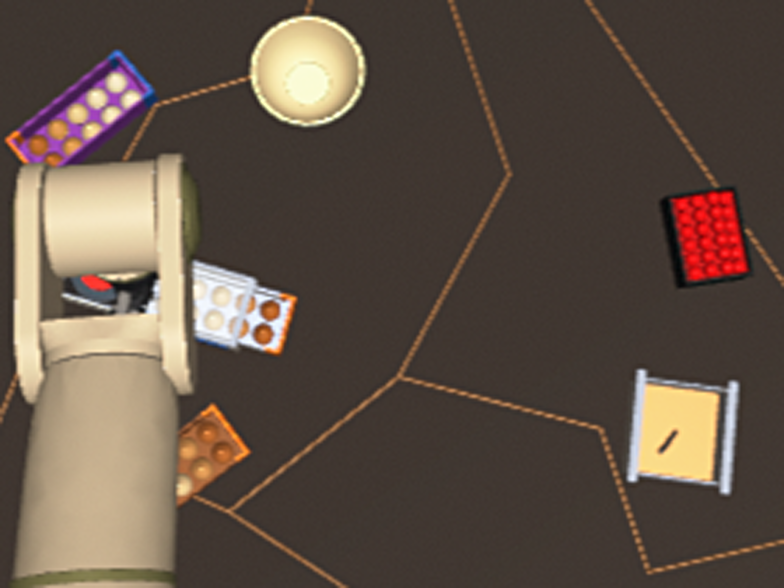

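```bash
python3 -c "
from rig import close_job; print(close_job())"
```

```text
the job is handed in; nothing more can be done
None
```

The job is done and handed in at about 31 s of the 72 s allowed; the hand-in gave no verdict.

- **Tray:** I slid the pale tray out of the dryer and carried it level. The wrist's range didn't allow a single half turn, so I set the tray down once on clear worktop to change grip. It then went back in blue end first, so the orange end sticks out. It stopped moving while the push rose to about 19 N, so it is against the stop. The last picture gives about 44 mm sticking out, against 45 mm nominal, which is within calibration error.
- **Dial:** Only after that, I turned the red heat dial about 90° anticlockwise. The moment rose to about 1 N m and stayed there as I kept turning, so it is at its stop. After release, its line points at the white dot, and its measured angle is within about 1° of the dryer's axis.
- **Other things:** In the last pictures the bowl, punnet, pan, glass and the brown and purple trays look unmoved. I judged that by eye and did not measure it. The gripper was clear of everything, with wrist force near zero.

No check failed or disagreed.

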